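# Clamp the setting block in the ratchet vise

### The arm

A 6-joint arm with a two-finger parallel gripper is mounted at the origin on a cart in front of the work surface, level with it; the furniture and walls round the work are solid. World frame = base frame: x ahead of the robot, y to its left, z up, the work surface at z = 0. Lengths are in m, angles in rad, forces in N, time in s.
With the tool pointing down it reaches from about 0.25 to 0.725 m from the base axis. Payload 4 kg.
Tool frame: the origin (TCP) lies at the very end of the fingers, on their centre line; the grasp point (between the pads) lies 19 mm behind it; z points along the fingers, y is the line along which they close (so a half turn about z gives the same grasp; the last joint's range is limited). The gripper opens to 85 mm and grips with 20 to 120 N. Pads are 22 mm wide; open, the fingers measure 114 mm over their backs; the gripper's body (76 mm by 85 mm) begins 54 mm behind the grasp point. The pads swing forward as they close: fully open they stand 13 mm farther back than shut.
Start: joints at [-1.212, 0.241, 0.005, 1.335, 0, 1.571], TCP at [0.176, -0.468, 0.231] pointing down, gripper open.
Joint ranges: [-2.72, 2.72], [-1.05, 1.87], [-1.09, 1.28], [-1.99, 2.15], [-1.42, 1.44], [-3.14, 3.14]. Speed limits (rad/s): [2.79, 2.79, 3.14, 3.14, 3.14, 3.14].

### API

Orientations are given as a unit quaternion [x, y, z, w].
In Python, from workcell import bot, vision, workorder gives the robot as it stands.
- The arm moves only by the shell command python3 -m creep 'ROWS' [OPENING]. ROWS is JSON, a list of rows, each a list of 2 entries, a list of its own where there are three numbers: the shift along the tool's x, y, z in mm, then the turn, a rotation vector about the tool's x, y, z in rad. In form: [[[dx, dy, dz], [wx, wy, wz]], ...]. A call has 1 to 12 rows; each row shifts and turns the commanded pose from where the row before left it, along the tool's axes as they then stand; what a row does not reach is not made up. A row lasts 1/8 s, in which the tool goes at most 62.5 mm and 10.7 degrees, less where a joint would pass 70% of its speed; a pose out of reach is approached as far as the arm can. A call is refused whole if a number of a shift passes 62.5 or a number of a turn 0.188, either way. A call with a gripper value outside its range is refused whole. OPENING is the finger opening in mm, from 0 to 85.4, set as the call begins (- or left out, the last holds). The fingers move at their own pace and stop on an object; the grip force is fixed at half the most. Time passes only in rows, so rows that do not move let the fingers close. It gives the time, the measured TCP pose, the force, the opening and the grip force at its end, in the units of the state.
- bot.get_obs(): the state, without advancing time (a new reading comes with each control period).
- vision.camera(name): name is "side" or "top" or "wrist"; returns a dict with "image" (400x640x3 uint8, blue, green, red), "z_map" (400x640 float32, m along the optical axis (not along the pixel's ray), 0 where there is no reading), "K" (3x3 intrinsics, pixels), "rvec" (rotation vector, rad) and "tvec" (3), from world to camera coordinates, as OpenCV has them; the wrist camera has in their place "tool_from_camera" (4x4, takes a point from camera to tool coordinates, whose origin is the TCP and whose axes are the flange's). Camera axes: x right, y down, z forward; pixel columns grow to the right and rows downward; lengths in m; the calibration is good to about 2 mm. A picture is of the moment at which its call begins: read the wrist's pose just before it.
- workorder.job_done(): hands the job in; it is judged then, once.
Trained networks look in a picture, given as the dict that the camera call returned (one of the last four; its "shot" number tells which), for a name from the list of things; names that differ only in an ending like _2 or _b are one class to them, and where a whole thing is asked for, a point or a joint stands for the part that bears it (a point fixed in the world has none). Each returns a list of dicts, best first, with "score" (0 to 1); they miss things now and then, are a little off and sometimes report something else, mostly with a low value. They report only what shows in the picture. A call takes as long as a camera call. They do not tell look-alikes from the thing itself.
- vision.spot_in(picture, query): "position" ([column, row] in pixels, amid what is visible of it).
- vision.place_of(picture, query): "position" ([column, row] in pixels: a listed point, or the origin of a listed thing).
The state is a dict: "clock": time; "joint_pos": joint angles; "joint_vel": joint speeds; "tau": joint torques, N m; "eef_pos": TCP position; "tool_rot": TCP orientation; "ft_force": force on the tool from outside, world axes, zero at the start; "ft_torque": the same for the moment, N m; "grip_width": finger opening in m; "grasp_force": force on a finger pad.
Only numpy, scipy, OpenCV 4.12 (cv2) and the standard library are available. Lean on these libraries where they do the work, as an engineer would, in place of code of your own. Each camera call takes 0.05 s, during which the arm holds its last target. There are 200 camera calls.

### The job

The steel setting block lies loose between the jaws of the blue ratchet vise, whose ratchet is set to open. Flip the yellow direction lever fully over to its other side, then swing the red-knobbed handle back and forth until the jaw has closed and holds the block firmly and squarely against the fixed jaw; stop when the handle goes firm, without straining it, and let go. Move the jaw only with the ratchet, and leave the tools around the vise where they are.

Things in the scene. Friction and masses are not known exactly. Their poses are not given: they have to be found in the camera images.
- ratchet_vise: Blue vise bolted down; base plate 130 x 316 x 16 mm. Origin under the axis of the upright ratchet spindle, on the worktop; z up. Plate: x -60 to +70, y -80 to +236 mm; its top (z 16 mm) is the bed. The handle points to the vise's -x, the jaws lie to +y, the jaw closes toward +y. The ratchet head (radius 41 mm, ear to x +68, top at z 66 mm) turns with the handle.
- handle (a joint): Swing of the handle about the vise's z (rad), hard stops at -0.65 and +0.65; 0 = along the vise's -x; positive = counter-clockwise from above. 16 teeth: up to 0.4 rad of a stroke is lost before a tooth catches. At the knob it takes about 2 N swung idle and 4 N driving the free jaw; pressing the block adds about 0.75 N per mm. 7 to 10 N is firm, over 20 N strains; the grip stays on letting go.
- knob_mid (a point): Middle of the red upright crank knob on the handle's end, at radius 130 mm from the spindle axis, 88 mm above the worktop. The knob is 22 mm thick and about 50 mm tall (z 62 to 112 mm) and spins freely on its pin; under it the handle bar is 20 mm wide with its top at z 62 mm.
- direction_lever (a joint): Yellow direction lever (rad about z on the handle), opposite the knob; pivot 55 mm from the spindle axis, pointing outward. 0 = leaning 0.48 rad clockwise (seen from above): strokes to negative open the jaw. 0.96 = leaning 0.48 rad counter-clockwise: handle strokes to positive close it, 12 mm a radian. About 5 N at the tab turns it; the handle may swing along to its stop meanwhile.
- lever_tab (a point): Centre of the upright tab at the end of the direction lever: 10 mm along the lever, 12 mm across, from z 67 to 101 mm over the worktop; 40 mm from the lever's pivot. The point lies 89 mm over the worktop.
- jaw: Moving jaw (100 mm wide along the vise's x, top at z 47 mm), driven along the vise's y by the ratchet; stiff (30 N) when pushed directly. Origin: on its gripping face, at bed height; the face looks to the vise's +y.
- fixed_jaw: Fixed jaw. Its gripping face looks to the vise's -y, 5 mm in front of this origin (at vise y = 204 mm); top at z 48 mm.
- setting_block: Hardened steel block with holes, 51 x 76 x 25 mm, lying flat and loose on the bed between the jaws. Origin under its centre. Its x axis (the 50 mm wide direction that the jaws grip) lies roughly along the vise's y, up to 0.07 rad askew.
- oil_bottle: White oil bottle with a red pointed cap, 54 mm thick, 126 mm tall, standing, bystander. Origin under its centre.
- layout_tin: Round blue tin, 66 mm across, 37 mm tall, bystander. Origin under its centre.
- micrometer: Micrometer lying flat, 54 x 130 x 16 mm, bystander. Origin under its centre.
Things that resemble listed ones, but are neither listed nor needed, are in the scene too. There is more than one size of the setting_block; the job needs the middle-sized.

How it is judged:
On the way:
1. the direction lever is flipped over to the closing side (value of joint direction_lever above 0.65 rad), for 0.2 s.
At the end, for the whole second after the job is handed in: The direction lever is on the closing side (over 0.65 rad), and the block, flat on the bed (within 4 mm and 0.05 rad) and square to the jaws within 0.05 rad, is at rest and gripped with more than 12 N by both the moving and the fixed jaw (value of joint direction_lever above 0.65 rad and contact force between each of jaw, fixed_jaw and setting_block above 12 N and angle between the x axis of setting_block and the y axis of ratchet_vise, either way round below 0.05 rad and angle between setting_block's own z axis and vertical below 0.05 rad and z of setting_block in the frame of ratchet_vise below 0.02 m and linear speed of setting_block below 0.01 m/s); the robot touches nothing.
It fails at once if the block is strained: over 200 N from the jaw (contact force between jaw and setting_block above 200 N).
It fails at once if the jaw is pushed directly by the fingers (over 8 N) (contact force between the fingers and jaw above 8 N).
It fails at once if the oil bottle is moved by more than 30 mm (distance of oil_bottle from where it was at the start of the episode above 0.03 m).
It fails at once if the layout tin is moved by more than 30 mm (distance of layout_tin from where it was at the start of the episode above 0.03 m).
It fails at once if the micrometer is moved by more than 30 mm (distance of micrometer from where it was at the start of the episode above 0.03 m).
It also fails if it takes over 72 s, if anything falls off the work surface, if the arm or the gripper's body presses on something with over 40 N, if the wrist force passes 120 N, or if a joint passes its speed limit or range.

## Working session

There is one attempt and no reset: what is moved stays moved. The work goes in short steps, Python scripts to look and compute and a shell command to move; the robot and the scene stay as the last step left them, time stands still between calls to the robot, and variables do not carry over. Pictures are saved under pics/ and viewed, at most 10 in all, crops included, and the job is handed in when it is done.

```bash
mkdir -p pics
cat > h.py <<'E'
import numpy as np,cv2
from workcell import bot,vision,workorder
from scipy.spatial.transform import Rotation as R
def w2c(p):
    M,_=cv2.Rodrigues(np.array(p['rvec'],float)); return M,np.array(p['tvec'],float).ravel()
def ray(p,uv):
    M,t=w2c(p); d=M.T@np.linalg.inv(p['K'])@np.array([uv[0],uv[1],1.]); return -M.T@t,d
def atz(p,uv,z):
    c,d=ray(p,uv); return c+d*(z-c[2])/d[2]
def depth(p,uv):
    c,d=ray(p,uv); u,v=map(int,map(round,uv)); return c+d*p['z_map'][v,u]
E
python3 - <<'E'
from h import *
o=bot.get_obs();print(o['clock'],o['eef_pos'],o['tool_rot'],o['ft_force'])
for n in ['top','side']:
    p=vision.camera(n);cv2.imwrite(f'pics/{n}0.png',p['image'])
    print(n,w2c(p)[0].round(2).tolist(),(-w2c(p)[0].T@w2c(p)[1]).round(3))
    for q,z in [('ratchet_vise',0),('knob_mid',.088),('lever_tab',.089),('jaw',.016),('fixed_jaw',.016),('setting_block',.016),('oil_bottle',0),('layout_tin',0),('micrometer',0)]:
        for r in vision.place_of(p,q)[:3]:
            print(q,round(r['score'],2),np.round(r['position'],0),atz(p,r['position'],z).round(3))
E
```

```text
0.0 [ 0.17534231 -0.46757201  0.23042372] [ 9.83952862e-01  1.78425595e-01 -1.92492262e-04 -1.01790094e-03] [ 0.83288735 -0.55312701 -0.05979246]
top [[-0.03, -1.0, -0.0], [-0.98, 0.03, -0.2], [0.2, -0.01, -0.98]] [ 0.353 -0.018  1.192]
ratchet_vise 0.67 [439. 226.] [ 0.493 -0.402  0.   ]
ratchet_vise 0.61 [310. 194.] [0.608 0.005 0.   ]
knob_mid 0.59 [331. 229.] [ 0.483 -0.056  0.088]
lever_tab 0.57 [202. 240.] [0.46  0.319 0.089]
lever_tab 0.39 [314. 159.] [ 0.696 -0.013  0.089]
jaw 0.91 [275. 196.] [0.601 0.114 0.016]
fixed_jaw 0.59 [249. 199.] [0.593 0.195 0.016]
setting_block 0.78 [264. 198.] [0.596 0.15  0.016]
setting_block 0.72 [214. 196.] [0.608 0.307 0.016]
setting_block 0.56 [257. 251.] [0.43  0.17  0.016]
oil_bottle 0.92 [427. 184.] [ 0.628 -0.375  0.   ]
layout_tin 0.67 [203. 242.] [0.463 0.343 0.   ]
micrometer 0.71 [440. 224.] [ 0.498 -0.406  0.   ]
side [[-0.98, -0.22, 0.01], [-0.14, 0.56, -0.82], [0.17, -0.8, -0.57]] [0.378 0.781 0.683]
ratchet_vise 0.64 [300. 225.] [ 0.599 -0.022  0.   ]
lever_tab 0.4 [265. 198.] [ 0.698 -0.008  0.089]
lever_tab 0.36 [288. 252.] [0.573 0.187 0.089]
jaw 0.7 [290. 250.] [0.594 0.107 0.016]
fixed_jaw 0.98 [284. 274.] [0.584 0.191 0.016]
setting_block 0.82 [344. 283.] [0.436 0.187 0.016]
setting_block 0.81 [262. 314.] [0.597 0.314 0.016]
setting_block 0.68 [286. 266.] [0.587 0.162 0.016]
layout_tin 0.9 [317. 343.] [0.466 0.345 0.   ]
layout_tin 0.31 [265. 198.] [ 0.748 -0.129  0.   ]
micrometer 0.61 [353. 169.] [ 0.49  -0.386  0.   ]
```

Run:
```python
import cv2
a=cv2.imread('pics/top0.png')[120:280,180:460];b=cv2.imread('pics/side0.png')[120:360,200:440]
cv2.imwrite('pics/a.png',cv2.resize(a,None,fx=2.8,fy=2.8,interpolation=2));cv2.imwrite('pics/b.png',cv2.resize(b,None,fx=2.5,fy=2.5,interpolation=2))
```

```text
(no output)
```

View pics/a.png

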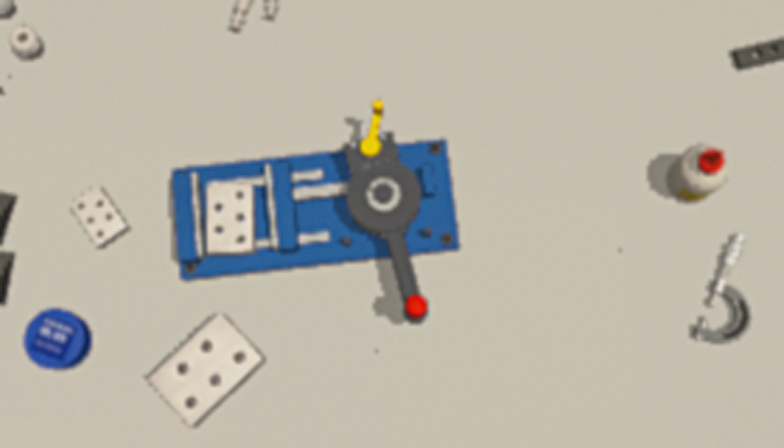

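View pics/b.png

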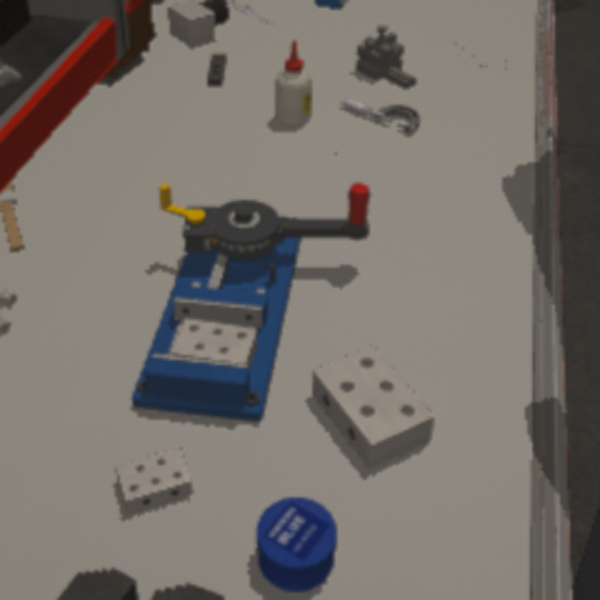

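The pictures show three blocks: one in the vise at top px (264,198), a small one at (214,196) and a large one at (257,251). The middle-sized one is the block already in the vise. The yellow tab is at about (315,157), leaning clockwise, the red knob is at (329,229) and the spindle at (317,189). The tin is at (203,242), the bottle at (427,184), and the micrometer at (440,224). None of these three is near the work.

Run:
```python
from h import *
p=vision.camera('top');I=p['image'].astype(int);B,G,Rr=I[...,0],I[...,1],I[...,2]
win=np.zeros(B.shape,bool);win[140:245,235:350]=1
def blob(m): 
    v,u=np.nonzero(m&win);return u,v
def pts(m):
    u,v=blob(m);M,t=w2c(p);z=p['z_map'][v,u];c=np.linalg.inv(p['K'])@np.array([u,v,np.ones_like(u)])*z;return (M.T@(c-t[:,None])).T
y=pts((Rr>150)&(G>120)&(B<80));r=pts((Rr>140)&(G<70)&(B<70));b=pts((B>90)&(Rr<60)&(B-Rr>60))
print('yellow',len(y),y[y[:,2]>.08].mean(0),y[y[:,2]<.08].mean(0),np.sort(y[:,2])[-5:]);print('red',len(r),r.mean(0),r[:,2].max())
b=b[b[:,2]<.03];bb=cv2.minAreaRect((b[:,:2]*1000).astype(np.float32));print('plate',bb)
for n,uv in [('spindle',(316.8,188.9))]:print(n,atz(p,uv,.066))
o=bot.get_obs();print(R.from_quat(o['tool_rot']).as_matrix().round(3))
rr=bb
yaw=None
h=pts((np.abs(Rr-B)<25)&(Rr<90)); h=h[(h[:,2]>.055)&(h[:,2]<.075)]
print(len(h),cv2.minEnclosingCircle((h[h[:,0]>.56][:,:2]*1000).astype(np.float32)))
```

```text
yellow 72 [ 0.69828242 -0.01533505  0.10183718] [ 0.66823936 -0.0076171   0.07486935] [0.10193002 0.10196978 0.1023326  0.1026857  0.10592283]
red 46 [ 0.48070432 -0.04778468  0.11269247] 0.11681013064579933
plate ((605.1903076171875, 59.625518798828125), (125.54060363769531, 307.9447937011719), 4.745452404022217)
spindle [ 0.60852448 -0.01893803  0.066     ]
[[ 0.936  0.351  0.   ]
 [ 0.351 -0.936 -0.   ]
 [ 0.     0.    -1.   ]]
614 ((614.8309936523438, -13.679251670837402), 57.06791305541992)
```

```bash
python3 -m creep '[[[48,-18,0],[0,0,0]],[[48,-18,0],[0,0,0]],[[48,-18,0],[0,0,0]],[[48,-18,0],[0,0,0]],[[48,-18,0],[0,0,0]],[[48,-18,0],[0,0,0]],[[48,-18,0],[0,0,0]],[[48,-18,0],[0,0,0]],[[48,-18,0],[0,0,0]],[[48,-18,0],[0,0,0]],[[48,-18,0],[0,0,0]],[[48,-18,0],[0,0,0]]]' 34
cat > t.py <<'E'
from h import *
import sys
# remaining tool shift (mm) to world target given in mm
g=np.array(list(map(float,sys.argv[1:4])))
o=bot.get_obs();M=R.from_quat(o['tool_rot']).as_matrix()
print(((M.T@(g-1000*np.array(o['eef_pos'])))).round(1),'yawx',np.arctan2(M[1,0],M[0,0]).round(3),np.round(o['ft_force'],1),o['clock'])
E
python3 t.py 698 -15 130
```

```text
clock: 2.55
eef_pos: [0.6402, -0.0624, 0.2313]
tool_rot: [0.984, 0.178, 0.0, 0.0]
ft_force: [0.7, -0.9, 1.0]
grip_width: 0.0339
grasp_force: 0.0
[ 70.7 -24.2 101.3] yawx 0.359 [ 0.7 -0.9  1. ] 2.55
```

```bash
python3 -m creep '[[[35,-12,20],[0,0,0]],[[35,-12,20],[0,0,0]],[[0,0,20],[0,0,0]],[[0,0,15],[0,0,0]],[[0,0,0],[0,0,0]]]'; python3 t.py 698 -15 80
python3 - <<'E'
from h import *
o=bot.get_obs();p=vision.camera('wrist');cv2.imwrite('pics/w1.png',p['image'])
T=np.array(p['tool_from_camera']);M=R.from_quat(o['tool_rot']).as_matrix();e=np.array(o['eef_pos'])
for q in ['lever_tab']:
  for r in vision.place_of(p,q)[:2]:
    u,v=r['position'];d=T[:3,:3]@np.linalg.inv(p['K'])@[u,v,1];c=M@T[:3,3]+e;d=M@d;print(q,r['score'],u,v,c+d*(.089-c[2])/d[2])
I=p['image'].astype(int);m=(I[...,2]>150)&(I[...,1]>120)&(I[...,0]<80)
v,u=np.nonzero(m);z=p['z_map'][v,u];P=np.linalg.inv(p['K'])@np.array([u,v,1+0*u])*z;P=(M@(T[:3,:3]@P+T[:3,3:])).T+e
k=P[:,2]>.095;print(len(P),k.sum(),P[k].mean(0),P[k].min(0),P[k].max(0),np.percentile(P[~k][:,2],[10,50,90]))
E
```

```text
clock: 3.18
eef_pos: [0.6949, -0.0169, 0.1547]
tool_rot: [0.984, 0.178, -0.002, -0.0]
ft_force: [0.3, 0.4, 0.4]
grip_width: 0.0341
grasp_force: 0.0
[ 3.8 -0.6 74.7] yawx 0.358 [0.3 0.4 0.4] 3.175
lever_tab 0.88 316.8 205.8 [ 0.7000847  -0.01463446  0.089     ]
789 151 [ 0.70177723 -0.01380764  0.10581328] [ 0.6955328  -0.0203502   0.09660311] [0.77284539 0.01161399 0.2971374 ] [0.07302076 0.07395097 0.07492635]
```

View pics/w1.png

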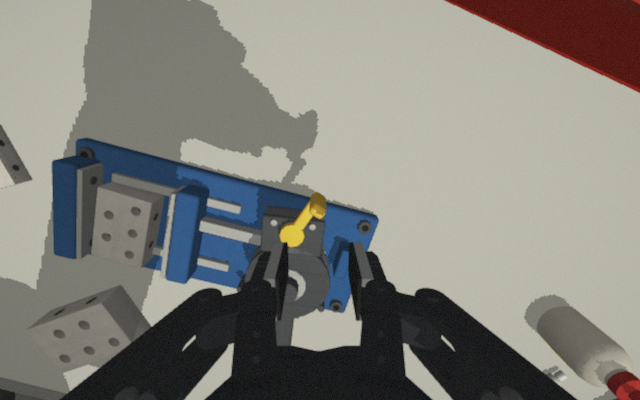

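The wrist picture shows the yellow tab at (317,205), on the midline between the fingers. The hub is at (292,236), and the middle-sized block lies in the jaws at (127,222). I'll descend with the fingers either side of the tab.

```bash
python3 -m creep '[[[5,-1,25],[0,0,0]],[[0,0,25],[0,0,0]],[[0,0,15],[0,0,0]],[[0,0,9],[0,0,0]],[[0,0,0],[0,0,0]]]' 30; python3 t.py 690 15 79
```

```text
clock: 3.9
eef_pos: [0.7004, -0.0141, 0.0824]
tool_rot: [0.984, 0.178, -0.0, -0.0]
ft_force: [-0.4, 0.9, 0.0]
grip_width: 0.0296
grasp_force: 0.0
[  0.5 -30.9   3.4] yawx 0.359 [-0.4  0.9  0. ] 3.9
```

```bash
python3 -m creep '[[[0,-8,3],[0,0,0]],[[0,-8,0],[0,0,0]],[[0,-8,0],[0,0,0]],[[0,-8,0],[0,0,0]],[[0,-8,0],[0,0,0]],[[0,-8,0],[0,0,0]]]'; python3 t.py 683 37 79
```

```text
clock: 4.65
eef_pos: [0.6831, 0.0317, 0.0793]
tool_rot: [0.984, 0.179, -0.0, -0.0]
ft_force: [2.1, -1.9, 1.9]
grip_width: 0.0299
grasp_force: 1.3
[ 1.8 -5.   0.3] yawx 0.359 [ 2.1 -1.9  1.9] 4.65
```

```bash
python3 -m creep '[[[0,-8,0],[0,0,-0.14]],[[0,-8,0],[0,0,-0.14]],[[0,-8,0],[0,0,-0.14]],[[0,-7,0],[0,0,-0.14]]]'; python3 t.py 648 61 79
```

```text
clock: 5.15
eef_pos: [0.6659, 0.0565, 0.0786]
tool_rot: [0.895, 0.445, -0.002, 0.0]
ft_force: [0.9, -4.6, 0.3]
grip_width: 0.03
grasp_force: 1.8
[ -7.2 -17.   -0.3] yawx 0.923 [ 0.9 -4.6  0.3] 5.15
```

```bash
python3 -m creep '[[[-2,-7,0],[0,0,-0.14]],[[-2,-7,0],[0,0,-0.14]],[[-2,-3,0],[0,0,0]],[[0,0,0],[0,0,0]]]'; python3 t.py 648 61 79
python3 - <<'E'
from h import *
p=vision.camera('top');cv2.imwrite('pics/t2.png',cv2.resize(p['image'][120:260,220:400],None,fx=4,fy=4,interpolation=2))
E
```

```text
clock: 5.65
eef_pos: [0.6534, 0.0607, 0.0791]
tool_rot: [0.826, 0.564, 0.003, 0.002]
ft_force: [12.8, -1.0, -7.7]
grip_width: 0.0301
grasp_force: 6.2
[-1.6 -5.1  0.1] yawx 1.199 [12.8 -1.  -7.7] 5.65
```

View pics/t2.png

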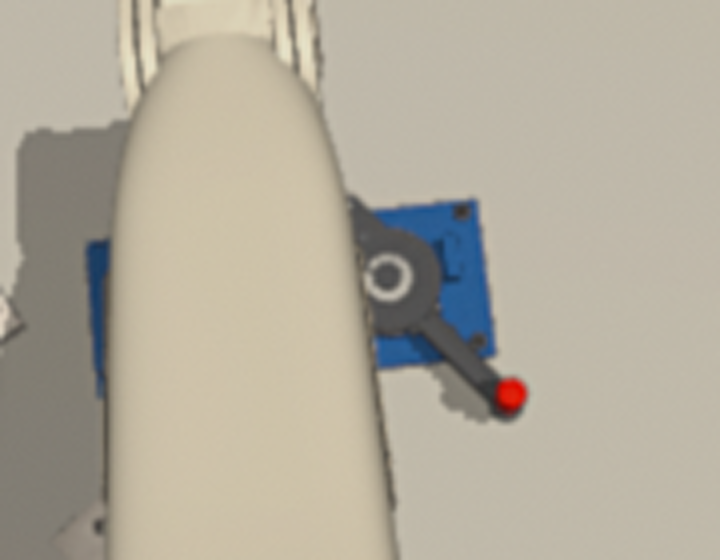

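The handle is at its + stop, with the knob at crop px (512,393). The arm hides the lever, and the force has risen to about 13 N. I'll back off, lift and look.

```bash
python3 -m creep '[[[1,6,0],[0,0,0]],[[0,0,-25],[0,0,0]],[[0,0,-40],[0,0,0]],[[0,0,0],[0,0,0]]]'; python3 t.py 508 -109 160
python3 - <<'E'
from h import *
o=bot.get_obs();p=vision.camera('wrist');cv2.imwrite('pics/w2.png',p['image'])
T=np.array(p['tool_from_camera']);M=R.from_quat(o['tool_rot']).as_matrix();e=np.array(o['eef_pos'])
I=p['image'].astype(int);m=(I[...,2]>150)&(I[...,1]>120)&(I[...,0]<80)
v,u=np.nonzero(m);z=p['z_map'][v,u];P=np.linalg.inv(p['K'])@np.array([u,v,1+0*u])*z;P=(M@(T[:3,:3]@P+T[:3,3:])).T+e
k=(P[:,2]>.095)&(P[:,2]<.11);print(k.sum(),np.median(P[k],0))
p=vision.camera('top');I=p['image'].astype(int);m=(I[...,2]>140)&(I[...,1]<70)&(I[...,0]<70);m[:,:310]=0;m[:,380:]=0
v,u=np.nonzero(m);print('knob',u.mean(),v.mean(),atz(p,(u.mean(),v.mean()),.112))
E
```

```text
clock: 6.2
eef_pos: [0.657, 0.0603, 0.1479]
tool_rot: [0.826, 0.564, 0.002, 0.001]
ft_force: [0.2, 0.5, -0.2]
grip_width: 0.0303
grasp_force: 0.0
[-211.8  -77.4  -13. ] yawx 1.199 [ 0.2  0.5 -0.2] 6.2
162 [0.6624509  0.05656619 0.10086493]
knob 346.188654353562 58.99604221635884 [ 1.01355565 -0.12331368  0.112     ]
```

View pics/w2.png

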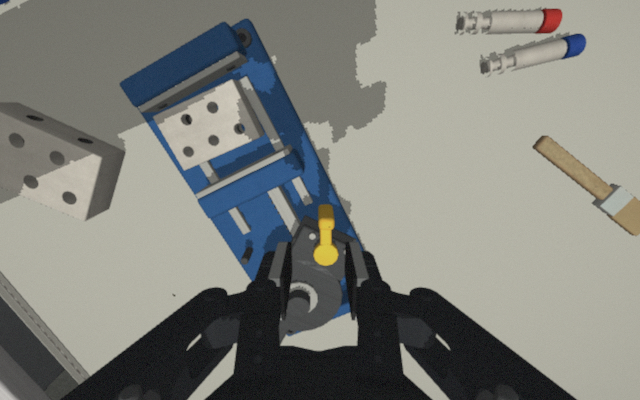

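The lever is fully over. The wrist picture shows the tab at (326,215) past the hub at (326,253), and it measures within 1 mm of the predicted end position. Next is the knob.

```bash
python3 -m creep '[[[0,0,0],[0,0,0.155]],[[0,0,0],[0,0,0.155]],[[0,0,0],[0,0,0.155]],[[-37,4,0],[0,0,0]],[[-37,4,0],[0,0,0]],[[-37,4,0],[0,0,0]],[[-37,4,0],[0,0,0]],[[-37,4,0],[0,0,0]],[[-34,4,0],[0,0,0]],[[0,0,0],[0,0,0]]]' 40; python3 t.py 510 -105.5 78
python3 - <<'E'
from h import *
o=bot.get_obs();p=vision.camera('wrist')
T=np.array(p['tool_from_camera']);M=R.from_quat(o['tool_rot']).as_matrix();e=np.array(o['eef_pos'])
I=p['image'].astype(int);m=(I[...,2]>130)&(I[...,1]<70)&(I[...,0]<70)
v,u=np.nonzero(m);z=p['z_map'][v,u];P=np.linalg.inv(p['K'])@np.array([u,v,1+0*u])*z;P=(M@(T[:3,:3]@P+T[:3,3:])).T+e
k=(P[:,2]>.1)&(P[:,2]<.12);print(k.sum(),P[k].mean(0),P[k].min(0),P[k].max(0))
E
```

```text
clock: 7.55
eef_pos: [0.5061, -0.1059, 0.1427]
tool_rot: [0.934, 0.357, -0.002, -0.002]
ft_force: [0.4, 0.7, -0.7]
grip_width: 0.04
grasp_force: 0.0
[ 3.4  2.6 64.6] yawx 0.731 [ 0.4  0.7 -0.7] 7.55
628 [ 0.51169666 -0.104842    0.11137763] [ 0.5009792  -0.11528271  0.10903351] [ 0.52108222 -0.09560813  0.11428659]
```

```bash
python3 -m creep '[[[4,3,10],[0,0,0]],[[0,0,25],[0,0,0]],[[0,0,20],[0,0,0]],[[0,0,9],[0,0,0]],[[0,0,0],[0,0,0]]]' 40; python3 -m creep '[[[0,0,0],[0,0,0]],[[0,0,0],[0,0,0]]]' 29; python3 t.py 511 -105.5 78
```

```text
clock: 8.22
eef_pos: [0.514, -0.104, 0.0792]
tool_rot: [0.933, 0.359, -0.001, -0.001]
ft_force: [-0.7, -0.2, 0.6]
grip_width: 0.0401
grasp_force: 0.0
clock: 8.48
eef_pos: [0.5151, -0.1049, 0.0812]
tool_rot: [0.933, 0.359, 0.001, 0.0]
ft_force: [0.1, 0.7, -0.5]
grip_width: 0.029
grasp_force: 0.0
[-3.4 -2.2  3.1] yawx 0.734 [ 0.1  0.7 -0.5] 8.475
```

```bash
python3 -m creep '[[[-2,-14,2],[0,0,0.13]],[[1.1,-16.8,0],[0,0,0.13]],[[1.1,-16.8,0],[0,0,0.13]],[[1.1,-16.8,0],[0,0,0.13]],[[1.1,-16.8,0],[0,0,0.13]],[[1.1,-16.8,0],[0,0,0.13]],[[1.1,-16.8,0],[0,0,0.13]],[[1.1,-16.8,0],[0,0,0.13]],[[1.1,-16.8,0],[0,0,0.13]],[[1.1,-16.8,0],[0,0,0.13]],[[0,0,0],[0,0,0]]]'
cat > s.py <<'E'
from h import *
o=bot.get_obs();M=R.from_quat(o['tool_rot']).as_matrix();e=np.array(o['eef_pos'])
d=e[:2]-[.6067,-.0185];ph=np.arctan2(-d[1],-d[0])
print('theta',round(ph-.083,3),'rad',round(np.hypot(*d)*1000,1),'yaw-phi',round(np.arctan2(M[1,0],M[0,0])-ph,3),'F tool',(M.T@o['ft_force']).round(1),o['clock'])
E
python3 s.py
```

```text
clock: 9.85
eef_pos: [0.4576, -0.1183, 0.0827]
tool_rot: [0.983, -0.169, -0.003, -0.069]
ft_force: [0.3, -0.2, -1.0]
grip_width: 0.029
grasp_force: 0.0
theta 0.507 rad 179.4 yaw-phi -0.928 F tool [0.4 0.2 1. ] 9.85
```

Run:
```python
from h import *
o=bot.get_obs()
for k in ['joint_pos','joint_vel','eef_pos','tool_rot','ft_force','grip_width']:print(k,np.round(o[k],3))
print(R.from_quat(o['tool_rot']).as_matrix().round(3))
p=vision.camera('side');cv2.imwrite('pics/s3.png',cv2.resize(p['image'][100:340,180:440],None,fx=2.3,fy=2.3,interpolation=2))
```

```text
joint_pos [-0.339  0.332 -0.293  0.976  0.134  3.141]
joint_vel [ 0.045  0.001 -0.005 -0.006  0.011  0.002]
eef_pos [ 0.458 -0.118  0.083]
tool_rot [ 0.983 -0.169 -0.003 -0.069]
ft_force [ 0.323 -0.2   -0.985]
grip_width 0.029
[[ 0.943 -0.332  0.017]
 [-0.332 -0.934  0.136]
 [-0.029 -0.134 -0.991]]
```

View pics/s3.png

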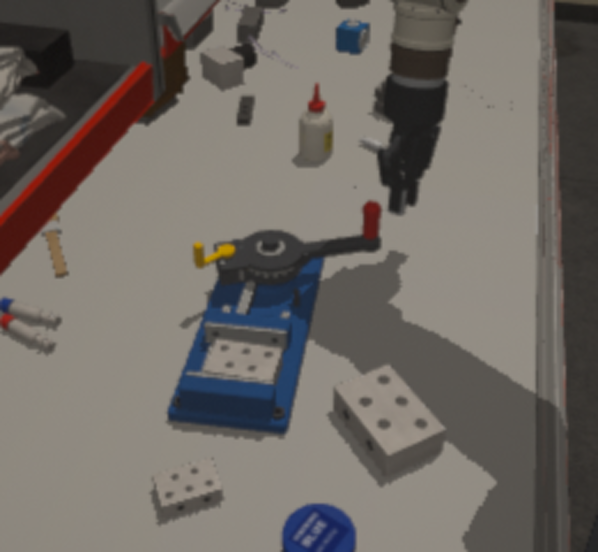

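The picture shows the gripper clear of the knob (knob at crop px (371,205)), with nothing else disturbed. Joint 6 reached its limit and the fingers slipped off. I'll lift and use the half-turned grasp.

```bash
python3 -m creep '[[[0,0,-30],[-0.134,0.029,0]],[[0,0,-40],[0,0,0]],[[0,0,0],[0,0,-0.18]],[[0,0,0],[0,0,-0.18]],[[0,0,0],[0,0,-0.18]],[[0,0,0],[0,0,-0.18]],[[0,0,0],[0,0,-0.18]],[[0,0,0],[0,0,-0.18]],[[0,0,0],[0,0,-0.18]],[[0,0,0],[0,0,-0.18]],[[0,0,0],[0,0,-0.18]],[[0,0,0],[0,0,-0.18]]]' 40; python3 -m creep '[[[0,0,0],[0,0,-0.18]],[[0,0,0],[0,0,-0.18]],[[0,0,0],[0,0,-0.18]],[[0,0,0],[0,0,-0.18]],[[0,0,0],[0,0,-0.18]],[[0,0,0],[0,0,-0.18]],[[0,0,0],[0,0,-0.18]],[[0,0,0],[0,0,-0.18]],[[0,0,0],[0,0,-0.18]],[[0,0,0],[0,0,-0.18]],[[0,0,0],[0,0,0]]]'
cat > k.py <<'E'
from h import *
p=vision.camera('top');I=p['image'].astype(int);m=(I[...,2]>140)&(I[...,1]<70)&(I[...,0]<70);m[:170]=0;m[:,:300]=0;m[:,380:]=0
v,u=np.nonzero(m);k=atz(p,(u.mean(),v.mean()),.112);d=k[:2]-[.6067,-.0185];print('knob',len(u),k,'theta',np.arctan2(-d[1],-d[0])-.083,np.hypot(*d))
E
python3 k.py
python3 - <<'E'
from h import *
o=bot.get_obs();print(np.round(o['joint_pos'],2),R.from_quat(o['tool_rot']).as_matrix().round(3).tolist())
E
```

```text
clock: 11.4
eef_pos: [0.4513, -0.1391, 0.1521]
tool_rot: [0.732, 0.681, 0.007, -0.005]
ft_force: [-0.5, -0.0, 0.0]
grip_width: 0.04
grasp_force: 0.0
clock: 12.78
eef_pos: [0.4512, -0.1393, 0.152]
tool_rot: [-0.074, 0.997, 0.008, 0.002]
ft_force: [-0.7, 0.0, 0.0]
grip_width: 0.0399
grasp_force: 0.0
knob 31 [ 0.49129923 -0.07586661  0.112     ] theta 0.37833106922711357 0.12887305622556058
[-0.31  0.24 -0.21  1.12  0.02 -0.46] [[-0.989, -0.147, 0.003], [-0.147, 0.989, 0.016], [-0.006, 0.016, -1.0]]
```

```bash
python3 -m creep '[[[0,0,0],[0.016,0.006,-0.156]],[[0,0,0],[0,0,-0.156]],[[-32,20,0],[0,0,0]],[[-31,19,0],[0,0,0]],[[0,0,0],[0,0,0]]]' 40; python3 t.py 490.3 -76.3 78
python3 - <<'E'
from h import *
o=bot.get_obs();p=vision.camera('wrist')
T=np.array(p['tool_from_camera']);M=R.from_quat(o['tool_rot']).as_matrix();e=np.array(o['eef_pos'])
I=p['image'].astype(int);m=(I[...,2]>130)&(I[...,1]<70)&(I[...,0]<70)
v,u=np.nonzero(m);z=p['z_map'][v,u];P=np.linalg.inv(p['K'])@np.array([u,v,1+0*u])*z;P=(M@(T[:3,:3]@P+T[:3,3:])).T+e
k=(P[:,2]>.1)&(P[:,2]<.12);g=P[k].mean(0);print(k.sum(),g,(M.T@(g-e)*1000).round(1))
E
```

```text
clock: 13.45
eef_pos: [0.4911, -0.0753, 0.1518]
tool_rot: [-0.229, 0.973, -0.0, 0.001]
ft_force: [0.1, -0.5, 0.3]
grip_width: 0.04
grasp_force: 0.0
[ 1.3 -0.5 73.8] yawx -2.679 [ 0.1 -0.5  0.3] 13.45
575 [ 0.49011318 -0.07748801  0.11137966] [ 1.9 -1.5 40.4]
```

```bash
python3 -m creep '[[[1.5,-1,20],[0,0,0]],[[0,0,25],[0,0,0]],[[0,0,20],[0,0,0]],[[0,0,8],[0,0,0]]]' 40; python3 -m creep '[[[0,0,0],[0,0,0]],[[-1.1,16.8,0],[0,0,0.13]],[[-1.1,16.8,0],[0,0,0.13]],[[-1.1,16.8,0],[0,0,0.13]],[[-1.1,16.8,0],[0,0,0.13]],[[-1.1,16.8,0],[0,0,0.13]],[[-1.1,16.8,0],[0,0,0.13]],[[0,0,0],[0,0,0]]]' 28; python3 s.py; python3 k.py
```

```text
clock: 14.0
eef_pos: [0.4876, -0.0794, 0.0776]
tool_rot: [-0.227, 0.974, 0.0, -0.001]
ft_force: [-1.3, 0.3, 0.3]
grip_width: 0.0402
grasp_force: 0.0
clock: 15.0
eef_pos: [0.4831, 0.0199, 0.0797]
tool_rot: [0.158, 0.987, 0.0, 0.001]
ft_force: [-0.1, -0.5, 0.1]
grip_width: 0.0278
grasp_force: 0.0
theta -0.384 rad 129.4 yaw-phi 3.126 F tool [-0.1 -0.5 -0.1] 15.0
knob 0 [nan nan nan] theta nan nank.py:3: RuntimeWarning: Mean of empty slice.
  v,u=np.nonzero(m);k=atz(p,(u.mean(),v.mean()),.112);d=k[:2]-[.6067,-.0185];print('knob',len(u),k,'theta',np.arctan2(-d[1],-d[0])-.083,np.hypot(*d))
  ret = ret.dtype.type(ret / rcount)
```

```bash
python3 -m creep '[[[-1.1,16.8,0],[0,0,0.13]],[[-1,15,0],[0,0,0.11]]]' 28; python3 s.py; python3 -m creep '[[[-1.1,-16.8,0],[0,0,-0.13]],[[-1.1,-16.8,0],[0,0,-0.13]],[[-1.1,-16.8,0],[0,0,-0.13]],[[-1.1,-16.8,0],[0,0,-0.13]],[[-1.1,-16.8,0],[0,0,-0.13]]]'; python3 s.py; python3 -m creep '[[[-1.1,-16.8,0],[0,0,-0.13]],[[-1.1,-16.8,0],[0,0,-0.13]],[[-1.1,-16.8,0],[0,0,-0.13]]]'; python3 s.py
```

```text
clock: 15.3
eef_pos: [0.4957, 0.047, 0.0792]
tool_rot: [0.278, 0.961, -0.001, 0.0]
ft_force: [-0.9, -2.4, 2.1]
grip_width: 0.0277
grasp_force: 1.2
theta -0.616 rad 128.9 yaw-phi 3.112 F tool [-0.5 -2.5 -2.1] 15.3
clock: 15.92
eef_pos: [0.477, -0.0322, 0.0795]
tool_rot: [-0.048, 0.999, 0.001, 0.001]
ft_force: [-0.6, 4.7, 0.6]
grip_width: 0.0279
grasp_force: 2.3
theta 0.022 rad 130.4 yaw-phi -3.15 F tool [ 0.2  4.8 -0.6] 15.925
clock: 16.3
eef_pos: [0.4904, -0.0804, 0.0794]
tool_rot: [-0.241, 0.971, 0.001, 0.001]
ft_force: [-1.2, 4.0, 4.0]
grip_width: 0.0278
grasp_force: 2.3
theta 0.406 rad 131.8 yaw-phi -3.144 F tool [-0.8  4.1 -4. ] 16.3
```

```bash
python3 -m creep '[[[-2,-14,0],[0,0,-0.11]],[[-1.5,-13,0],[0,0,-0.10]]]'; python3 s.py; python3 -m creep '[[[-1.1,16.8,0],[0,0,0.13]],[[-1.1,16.8,0],[0,0,0.13]],[[-1.1,16.8,0],[0,0,0.13]],[[-1.1,16.8,0],[0,0,0.13]],[[-1.1,16.8,0],[0,0,0.13]],[[-1.1,16.8,0],[0,0,0.13]],[[-1.1,16.8,0],[0,0,0.13]],[[-1.1,16.8,0],[0,0,0.13]],[[-1.1,16.8,0],[0,0,0.13]],[[-0.5,9,0],[0,0,0.07]]]'; python3 s.py
python3 - <<'E'
from h import *
p=vision.camera('side');cv2.imwrite('pics/s4.png',cv2.resize(p['image'][190:310,220:360],None,fx=5,fy=5,interpolation=2))
E
```

```text
clock: 16.55
eef_pos: [0.5065, -0.1021, 0.0792]
tool_rot: [-0.341, 0.94, 0.001, -0.0]
ft_force: [-2.6, 3.6, 4.3]
grip_width: 0.0279
grasp_force: 2.2
theta 0.612 rad 130.5 yaw-phi -3.142 F tool [-0.3  4.5 -4.3] 16.55
clock: 17.8
eef_pos: [0.4973, 0.0475, 0.0792]
tool_rot: [0.272, 0.962, -0.001, 0.001]
ft_force: [-1.0, -1.7, 1.1]
grip_width: 0.0279
grasp_force: 0.9
theta -0.626 rad 127.8 yaw-phi 3.133 F tool [-0.  -2.  -1.1] 17.8
```

View pics/s4.png

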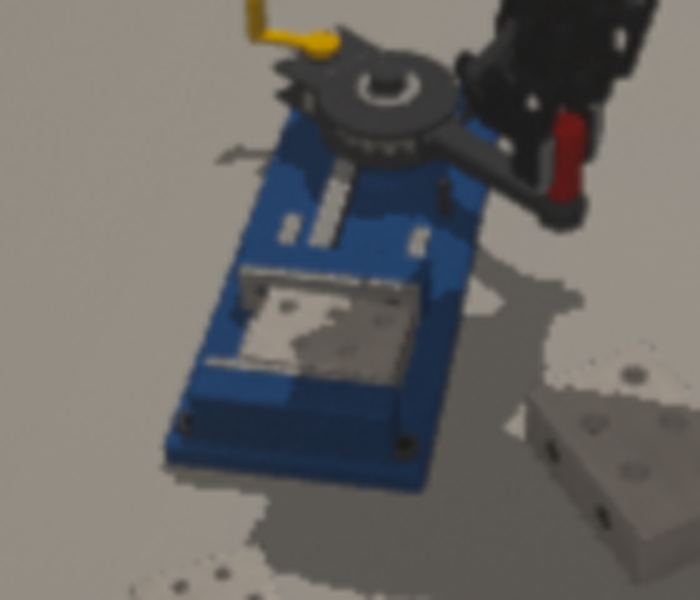

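The picture shows the knob between the fingers at (565,160), the lever still on the closing side at (290,40), and the jaw now close to the block. I'll make the second stroke with a force check between the short calls.

```bash
cat >> s.py <<'E'
import sys; sys.exit(abs((M.T@o['ft_force'])[1])>7)
E
python3 -m creep '[[[-1.1,-16.8,0],[0,0,-0.13]],[[-1.1,-16.8,0],[0,0,-0.13]],[[-0.6,-13,0],[0,0,-0.10]]]' >/dev/null; python3 s.py && python3 -m creep '[[[-0.3,-8,0],[0,0,-0.06]],[[-0.2,-5,0],[0,0,-0.04]]]' >/dev/null; python3 s.py && python3 -m creep '[[[-0.2,-5,0],[0,0,-0.04]],[[-0.2,-5,0],[0,0,-0.04]]]' >/dev/null; python3 s.py && python3 -m creep '[[[-0.2,-5,0],[0,0,-0.04]],[[-0.2,-5,0],[0,0,-0.04]]]' >/dev/null; python3 s.py && python3 -m creep '[[[-0.2,-5,0],[0,0,-0.04]],[[-0.2,-5,0],[0,0,-0.04]]]' >/dev/null; python3 s.py
```

```text
theta -0.259 rad 128.1 yaw-phi 3.134 F tool [0.  1.9 1.2] 18.225
theta -0.259 rad 128.1 yaw-phi 3.134 F tool [0.  1.9 1.2] 18.225
theta -0.259 rad 128.1 yaw-phi 3.134 F tool [0.  1.9 1.2] 18.225
theta -0.259 rad 128.1 yaw-phi 3.134 F tool [0.  1.9 1.2] 18.225
theta -0.259 rad 128.1 yaw-phi 3.134 F tool [0.  1.9 1.2] 18.225False
False
False
False
False
```

```bash
sed -i '$d' s.py; echo "import sys; sys.exit(int(abs((M.T@o['ft_force'])[1])>7))">>s.py
python3 -m creep '[[[-0.3,-8,0],[0,0,-0.06]],[[-0.2,-5,0],[0,0,-0.04]]]' >/dev/null; python3 s.py && python3 -m creep '[[[-0.2,-5,0],[0,0,-0.04]],[[-0.2,-5,0],[0,0,-0.04]]]' >/dev/null && python3 s.py && python3 -m creep '[[[-0.2,-5,0],[0,0,-0.04]],[[-0.2,-5,0],[0,0,-0.04]]]' >/dev/null && python3 s.py && python3 -m creep '[[[-0.2,-5,0],[0,0,-0.04]],[[-0.2,-5,0],[0,0,-0.04]]]' >/dev/null && python3 s.py  && python3 -m creep '[[[-0.2,-5,0],[0,0,-0.04]],[[-0.2,-5,0],[0,0,-0.04]]]' >/dev/null && python3 s.py
```

```text
theta -0.162 rad 128.1 yaw-phi 3.134 F tool [ 0.3  5.  -1. ] 18.475
theta -0.088 rad 128.0 yaw-phi 3.141 F tool [-0.5  4.3 -0.7] 18.725
theta -0.011 rad 128.0 yaw-phi -3.139 F tool [ 0.1  3.9 -1.6] 18.975
theta 0.067 rad 127.9 yaw-phi -3.137 F tool [-0.4  4.5 -1.8] 19.225
theta 0.145 rad 127.9 yaw-phi -3.135 F tool [-1.   3.9 -1.9] 19.475
```

```bash
python3 -m creep '[[[-0.2,-5,0],[0,0,-0.04]],[[-0.2,-5,0],[0,0,-0.04]]]' >/dev/null; python3 s.py && python3 -m creep '[[[-0.2,-5,0],[0,0,-0.04]],[[-0.2,-5,0],[0,0,-0.04]]]' >/dev/null && python3 s.py && python3 -m creep '[[[-0.2,-5,0],[0,0,-0.04]],[[-0.2,-5,0],[0,0,-0.04]]]' >/dev/null && python3 s.py && python3 -m creep '[[[-0.2,-5,0],[0,0,-0.04]],[[-0.2,-5,0],[0,0,-0.04]]]' >/dev/null && python3 s.py  && python3 -m creep '[[[-0.2,-5,0],[0,0,-0.04]],[[-0.2,-5,0],[0,0,-0.04]]]' >/dev/null && python3 s.py  && python3 -m creep '[[[-0.2,-5,0],[0,0,-0.04]],[[-0.2,-4,0],[0,0,-0.03]]]' >/dev/null && python3 s.py
```

```text
theta 0.223 rad 127.8 yaw-phi -3.133 F tool [-0.7  4.5 -2.1] 19.725
theta 0.301 rad 127.8 yaw-phi -3.131 F tool [ 0.4  3.3 -3. ] 19.975
theta 0.378 rad 127.7 yaw-phi -3.129 F tool [ 0.1  4.  -3.5] 20.225
theta 0.456 rad 127.7 yaw-phi -3.126 F tool [ 0.4  4.  -2.9] 20.475
theta 0.534 rad 127.5 yaw-phi -3.124 F tool [-0.3  4.5 -3.2] 20.725
theta 0.607 rad 127.2 yaw-phi -3.128 F tool [ 0.7  3.9 -3.3] 20.975
```

```bash
python3 -m creep '[[[1,16.8,0],[0,0,0.13]],[[-1.1,16.8,0],[0,0,0.13]],[[-1.1,16.8,0],[0,0,0.13]],[[-1.1,16.8,0],[0,0,0.13]],[[-1.1,16.8,0],[0,0,0.13]],[[-1.1,16.8,0],[0,0,0.13]],[[-1.1,16.8,0],[0,0,0.13]],[[-1.1,16.8,0],[0,0,0.13]],[[-1.1,16.8,0],[0,0,0.13]],[[-0.5,9,0],[0,0,0.07]]]'; python3 s.py
python3 -m creep '[[[-1.1,-16.8,0],[0,0,-0.13]],[[-1,-15,0],[0,0,-0.11]]]' >/dev/null; python3 s.py && python3 -m creep '[[[-0.2,-5,0],[0,0,-0.04]],[[-0.2,-5,0],[0,0,-0.04]]]' >/dev/null && python3 s.py && python3 -m creep '[[[-0.2,-5,0],[0,0,-0.04]],[[-0.2,-5,0],[0,0,-0.04]]]' >/dev/null && python3 s.py && python3 -m creep '[[[-0.2,-5,0],[0,0,-0.04]]]' >/dev/null && python3 s.py  && python3 -m creep '[[[-0.2,-5,0],[0,0,-0.04]]]' >/dev/null && python3 s.py && python3 -m creep '[[[-0.2,-4,0],[0,0,-0.03]]]' >/dev/null && python3 s.py && python3 -m creep '[[[-0.2,-4,0],[0,0,-0.03]]]' >/dev/null && python3 s.py
```

```text
clock: 22.22
eef_pos: [0.4969, 0.0485, 0.079]
tool_rot: [0.267, 0.964, -0.001, 0.001]
ft_force: [-1.0, -2.0, 0.7]
grip_width: 0.0282
grasp_force: 0.8
theta -0.631 rad 128.6 yaw-phi 3.149 F tool [-0.2 -2.2 -0.7] 22.225
theta -0.385 rad 127.9 yaw-phi 3.15 F tool [-0.9  1.7 -0.6] 22.475
theta -0.303 rad 128.0 yaw-phi 3.145 F tool [ 0.   1.7 -0.9] 22.725
theta -0.227 rad 127.8 yaw-phi 3.148 F tool [0.8 1.4 0.2] 22.975
theta -0.19 rad 127.7 yaw-phi 3.151 F tool [0.7 2.5 0.3] 23.1
theta -0.156 rad 127.5 yaw-phi 3.158 F tool [-0.2  4.1 -0.2] 23.225
theta -0.125 rad 127.4 yaw-phi 3.157 F tool [ 0.4  3.2 -0.9] 23.35
theta -0.094 rad 127.4 yaw-phi -3.128 F tool [ 0.4  5.2 -0.6] 23.475
```

```bash
python3 -m creep '[[[0,-4,0],[0,0,-0.03]]]' >/dev/null; python3 s.py && python3 -m creep '[[[0,-4,0],[0,0,-0.03]]]' >/dev/null && python3 s.py && python3 -m creep '[[[0,-4,0],[0,0,-0.03]]]' >/dev/null && python3 s.py && python3 -m creep '[[[0,-4,0],[0,0,-0.03]]]' >/dev/null && python3 s.py && python3 -m creep '[[[0,-4,0],[0,0,-0.03]]]' >/dev/null && python3 s.py && python3 -m creep '[[[0,-4,0],[0,0,-0.03]]]' >/dev/null && python3 s.py && python3 -m creep '[[[0,-4,0],[0,0,-0.03]]]' >/dev/null && python3 s.py && python3 -m creep '[[[0,-4,0],[0,0,-0.03]]]' >/dev/null && python3 s.py
```

```text
theta -0.062 rad 127.3 yaw-phi -3.129 F tool [-0.2  4.   0.1] 23.6
theta -0.031 rad 127.4 yaw-phi -3.13 F tool [-1.3  4.4 -1.5] 23.725
theta 0.0 rad 127.4 yaw-phi -3.131 F tool [-0.3  5.5 -0.9] 23.85
theta 0.026 rad 127.4 yaw-phi -3.126 F tool [ 0.   7.6 -1.7] 23.975
```

```bash
python3 -m creep '[[[0,0,0],[0,0,0]]]' >/dev/null; python3 s.py; python3 -m creep '[[[0,-2,0],[0,0,-0.015]]]' >/dev/null; python3 s.py;python3 -m creep '[[[0,0,0],[0,0,0]]]' >/dev/null; python3 s.py
```

```text
theta 0.028 rad 127.4 yaw-phi -3.13 F tool [ 0.5  6.7 -1.9] 24.1
theta 0.036 rad 127.4 yaw-phi -3.122 F tool [-1.4  9.4 -1.6] 24.225
theta 0.037 rad 127.5 yaw-phi -3.124 F tool [-0.6  8.5 -2.5] 24.35
```

```bash
python3 -m creep '[[[0,3,0],[0,0,0]],[[0,0,0],[0,0,0]],[[0,0,0],[0,0,0]]]' 40; python3 -m creep '[[[0,0,-25],[0,0,0]],[[0,0,-40],[0,0,0]],[[0,0,-40],[0,0,0]],[[30,0,0],[0,0,0]],[[50,0,0],[0,0,0]],[[50,0,0],[0,0,0]],[[0,0,0],[0,0,0]]]'
python3 - <<'E'
from h import *
p=vision.camera('top');cv2.imwrite('pics/t5.png',cv2.resize(p['image'][130:270,220:360],None,fx=4,fy=4,interpolation=2))
q=vision.camera('side');cv2.imwrite('pics/s5.png',cv2.resize(q['image'][190:310,220:360],None,fx=5,fy=5,interpolation=2))
E
```

```text
clock: 24.72
eef_pos: [0.4795, -0.0328, 0.0788]
tool_rot: [-0.068, 0.998, -0.0, 0.001]
ft_force: [-0.3, 2.4, 0.2]
grip_width: 0.0394
grasp_force: 1.0
clock: 25.6
eef_pos: [0.3467, -0.0508, 0.1833]
tool_rot: [-0.067, 0.998, -0.001, -0.001]
ft_force: [1.0, 0.3, -0.4]
grip_width: 0.0398
grasp_force: 0.0
```

View pics/t5.png

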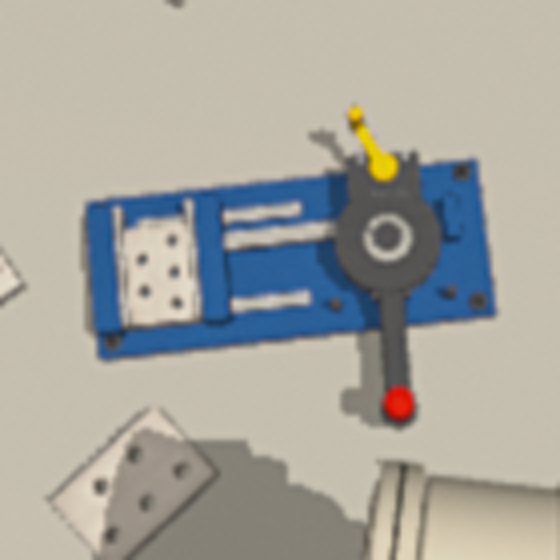

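View pics/s5.png

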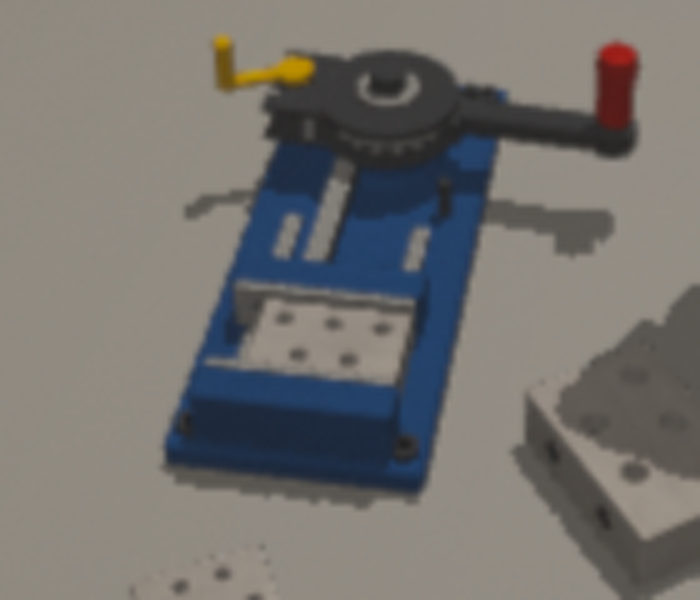

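Both pictures show the lever on the closing side (tab at top crop (355,115)) and the block flush and parallel between the jaws at (160,270). The robot is clear of everything, so I'm handing in.

```bash
python3 -c "
from workcell import workorder;print(workorder.job_done())"
```

```text
the job is handed in; nothing more can be done
None
```

The job is handed in: the direction lever is flipped fully to the closing side, and the jaw was closed with the ratchet until the handle went firm at about 8.5 N. In the last pictures the block sits flush and square between the jaws. The grip force itself was not measured, but I estimate about 49 N. On the first swing the wrist hit its turning limit and slipped off the knob, with no visible harm; the robot ended clear of everything.

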